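Set the telescopic length stop of the mitre box

ROBOT

A 6-joint arm with a two-finger parallel gripper is mounted at the origin on the work surface. World frame = base frame: x ahead of the robot, y to its left, z up, the work surface at z = 0. Lengths are in m, angles in rad, forces in N, time in s.
With the tool pointing down it reaches from about 0.25 to 0.775 m from the base axis. Payload 4 kg.
Tool frame: the origin (TCP) lies on the centre line of the jaws, within the pads' length; the fingertips stand 14 mm ahead of it and the grasp point (between the pads) lies 5 mm behind it (robot.tcp_to_tips is the distance from the TCP to the fingertips, in m); z points along the fingers, y is the line along which they close (so a half turn about z gives the same grasp; the last joint's range is limited). The gripper opens to 94 mm and grips with 3 to 60 N. Pads are 16 mm wide; open, the fingers measure 119 mm over their backs; the gripper's body (75 mm by 177 mm) begins 78 mm behind the grasp point.
Start: joints at [-1.422, 0.087, 1.371, -0, 1.684, -0.103], TCP at [0.137, -0.533, 0.186] pointing down, gripper open.
Joint ranges: [-3.1, 3.1], [-0.76, 2.03], [0.27, 2.55], [-1.08, 4.22], [0.17, 2.65], [-2.57, 2.57]. Speed limits (rad/s): [2.79, 2.79, 3.14, 3.14, 3.14, 3.14].

INTERFACE

Orientations are given as [roll, pitch, yaw] about the fixed x, y, z axes, in that order (R = Rz(yaw) Ry(pitch) Rx(roll)).
In Python, from bench import robot gives the robot as it stands.
- The arm moves only by the tool carry_out, never from a script. Its argument "increments" is a list of rows, each a list of 3 entries, a list of its own where there are three numbers: the closure in counts, from 0 (fully open) to 255 (shut), then the shift along the tool's x, y, z in mm, then the turn about the tool's z in degrees. In form: [[fingers, [dx, dy, dz], twist], ...]. A call has 1 to 8 rows; each row shifts and turns the commanded pose from where the row before left it, along the tool's axes as they then stand; what a row does not reach is not made up. A row lasts 1/10 s, in which the tool goes at most 50 mm and 8.59 degrees, less where a joint would pass 70% of its speed; a pose out of reach is approached as far as the arm can. A call with a gripper value outside its range is refused whole. The fingers move at their own pace and stop on an object; the grip force is fixed at half the most. Time passes only in rows, so rows that do not move let the fingers close. It gives the time, the measured TCP pose, the force, the opening and the grip force at its end, in the units of the state.
- robot.get_obs(): the state, without advancing time (a new reading comes with each control period).
- robot.snapshot(name): name is "side" or "top"; returns the picture (384x512x3 uint8, blue, green, red); there is no depth.
- robot.get_calibration(name): a dict with "vfov" (degrees; the focal length in pixels is half the picture's height over the tangent of half this angle, whatever the lens; pixels are square), "cx", "cy" (the principal point, pixels), "k1" (the pictures are not rectified: a ray, as slopes to the right and down, at radius r is drawn at 1 + k1 r^2 times it, then the intrinsics apply), "T" (4x4, takes a point from camera to world coordinates). Camera axes: x right, y down, z forward; pixel columns grow to the right and rows downward; lengths in m; the calibration is good to about 2 mm. A picture is of the moment at which its call begins. get_calibration takes no time and is no camera call.
- robot.close_job(): hands the job in; it is judged then, once.
The state is a dict: "time": time; "joint_positions": joint angles; "qvel": joint speeds; "joint_torque": joint torques, N m; "tool_pos": TCP position; "ee_rot": TCP orientation; "wrist_force": force on the tool from outside, world axes, zero at the start; "wrist_torque": the same for the moment, N m; "width": finger opening in m; "finger_force": force on a finger pad.
Only numpy, scipy, OpenCV 4.12 (cv2) and the standard library are available. Lean on these libraries where they do the work, as an engineer would, in place of code of your own. Each camera call takes 0.05 s, during which the arm holds its last target. There are 200 camera calls.

TASK

Lay the telescopic length stop in its cradle beside the mitre box, with its blue stop plate towards the mitre box, and let go of it. Then, with the stop lying in the cradle, press its red button down and slide it along the slot towards the mitre box, past the middle hole, until the button pops up in the last hole, so that the stop is at its longest. Leave the jar, the wood offcut and the brush where they are.

Things in the scene. Friction and masses are not known exactly. Their poses are not given: they have to be found in the camera images.
- bar_grip (a point): telescopic length stop, loose, 0.4-0.7 kg: bright aluminium square tube 160 long, 40 wide, 36 high, slotted side up. This point is where to grip it across its 40 mm width: half-way up (18 over its underside), 12 forward of the tube's middle; it balances near here. Axes: x along the tube to the blue stop plate, z up out of the slotted top, y across
- last_hole (a point): centre of the last (front) hole in the tube's top face, 18 above and 23 forward of bar_grip. Three 22 mm square holes stand in a row 35 apart along the tube (last, middle, rear), joined by a slot 9 wide. Axes as bar_grip
- flange (a point): centre of the black end flange on the tube's rear end, 60 wide, 40 high (underside level with the tube's), 12 thick, 98 behind bar_grip. Axes as bar_grip
- button_cap (a point): middle of the red button's cap, an upright cylinder 20 in diameter, 16 high, on a thin stem; when up it spans 9 to 25 above the tube's top face. It rides on the sliding rod, starts in the rear hole (47 behind bar_grip) and travels in the slot. The orange collar under it, 17 square, fills the hole when up and locks the rod. Axes as bar_grip
- stop_plate (a point): centre of the front face of the blue stop plate (48 wide, 46 high, 10 thick) at the end of the steel rod (19 wide) that comes out of the tube's front; 103 forward of bar_grip when short, 173 when longest. Axes as bar_grip
- slide (a joint): how far the rod is drawn out, m: 0 with the button in the rear hole, 0.035 middle hole, 0.070 last hole; solid stops at -0.002 and 0.072. It rubs with about 1.5 N. With the button up in a hole it has about 2 mm of play
- button (a joint): how far the button is pressed down, m: 0 fully up (popped through a hole), 0.008 fully down. Spring: 2 N when up, 6 N when fully down. Pressed more than about 0.005 it can be slid along the slot with the rod; let go between holes it stays down at 0.004, let go within about 2 mm of a hole's centre it pops up
- cradle_mid (a point): middle of the cradle on the fixed wooden fixture, where the middle of the tube's underside comes to lie, 26 above the bench. Axes: x along the cradle to the mitre box, z up. Tube laid properly: bar_grip is at x=12, y=0, z=18 mm here. Two saddles, 20 long, centred at x=-66 and x=60: floor at this height, cheeks 46 apart, flared at the top, reaching 32 above it
- flange_gap (a point): centre of the gap behind the rear saddle into which the flange drops, at cradle floor height, 86 behind cradle_mid: 20 long (x from -76, the saddle, to -96, the end block, 30 high above this point), so 4 mm play each way. Between the two saddles the space is free for fingers down to 14 below the cradle floor. Axes as cradle_mid
- mitre_box (a point): wooden mitre box, an open channel 180 long, 110 wide, its top 94 above the bench, fixed on the same base; this point is the middle of its near end, at cradle floor height, 215 ahead of cradle_mid. Axes as cradle_mid
- jar: amber glass jar with a yellow lid, 68 in diameter, 100 high; origin under its centre. Bystander
- offcut: dark wood offcut 60 x 110 x 35; origin under its centre. Bystander
- brush: hand brush 200 long lying on the bench; origin on its underside, x along it. Bystander

How it is judged:
On the way, in this order (a step that is already met when the one before it is completed fails the run):
1. the length stop lies in the cradle, stop plate towards the mitre box, let go, still at its short setting (x of bar_grip in the frame of cradle_mid between 0.005 and 0.019 m and y of bar_grip in the frame of cradle_mid between -0.005 and 0.005 m and z of bar_grip in the frame of cradle_mid between 0.014 and 0.022 m and angle between the x axis of bar_grip and the x axis of cradle_mid, either way round below 0.09 rad and angle between the z axis of bar_grip and the z axis of cradle_mid, either way round below 0.05 rad and x of stop_plate in the frame of cradle_mid above 0.05 m and value of joint slide below 0.01 m and value of joint button below 0.002 m and contact force between the fingers and bar below 0.1 N), for 0.2 s.
2. with the stop in the cradle, the button is pressed down and on its way along the slot (x of bar_grip in the frame of cradle_mid between 0.005 and 0.019 m and y of bar_grip in the frame of cradle_mid between -0.005 and 0.005 m and z of bar_grip in the frame of cradle_mid between 0.014 and 0.022 m and angle between the x axis of bar_grip and the x axis of cradle_mid, either way round below 0.09 rad and angle between the z axis of bar_grip and the z axis of cradle_mid, either way round below 0.05 rad and x of stop_plate in the frame of cradle_mid above 0.05 m and value of joint slide above 0.01 m and value of joint button above 0.003 m).
At the end, for the whole second after the job is handed in: The length stop lies at rest in the cradle, blue plate towards the mitre box (within 7 mm along the cradle, 5 mm across, 4 mm in height, 5 degrees in direction, 3 degrees in tilt), drawn out to the last hole (at least 66 of 70 mm) with the button popped up (less than 2 mm down) (x of bar_grip in the frame of cradle_mid between 0.005 and 0.019 m and y of bar_grip in the frame of cradle_mid between -0.005 and 0.005 m and z of bar_grip in the frame of cradle_mid between 0.014 and 0.022 m and angle between the x axis of bar_grip and the x axis of cradle_mid, either way round below 0.09 rad and angle between the z axis of bar_grip and the z axis of cradle_mid, either way round below 0.05 rad and x of stop_plate in the frame of cradle_mid above 0.05 m and value of joint slide between 0.066 and 0.0745 m and value of joint button below 0.002 m and linear speed of bar below 0.01 m/s); the robot touches nothing.
It fails at once if the jar is shifted by more than 30 mm (distance of jar from where it was at the start of the episode above 0.03 m).
It fails at once if the offcut is shifted by more than 30 mm (distance of offcut from where it was at the start of the episode above 0.03 m).
It fails at once if the brush is shifted by more than 30 mm (distance of brush from where it was at the start of the episode above 0.03 m).
It also fails if it takes over 58 s, if anything falls off the work surface, if the arm or the gripper's body presses on something with over 40 N, if the wrist force passes 120 N, or if a joint passes its speed limit or range.

## Working session

There is one attempt and no reset: what is moved stays moved. The work goes in short steps, Python scripts to look and compute and a tool call to move; the robot and the scene stay as the last step left them, time stands still between calls to the robot, and variables do not carry over. Pictures are saved under pics/ and viewed, at most 10 in all, crops included, and the job is handed in when it is done.

Besides the shell and the picture viewer there is one more tool, called after "Call:" as a command line: name --argument value ..., lists and objects as JSON in quotes. carry_out: Moves the arm, as the interface text tells. Its arguments: {"type":"object","properties":{"increments":{"type":"array","items":{"type":"array"}}},"required":["increments"]}

```bash
mkdir -p pics; cat > h.py <<'E'
import numpy as np, cv2
from bench import robot
def cal(n):
    c=robot.get_calibration(n); f=192/np.tan(np.radians(c["vfov"]/2))
    return c,f,np.array(c["T"])
def px2w(n,u,v,z):
    c,f,T=cal(n); d=np.array([(u-c["cx"])/f,(v-c["cy"])/f]); s=d.copy()
    for _ in range(30): s=d/(1+c["k1"]*(s@s))
    r=T[:3,:3]@np.array([s[0],s[1],1]); o=T[:3,3]
    return o+r*(z-o[2])/r[2]
def w2px(n,p):
    c,f,T=cal(n); q=T[:3,:3].T@(np.array(p)-T[:3,3]); s=q[:2]/q[2]; s=s*(1+c["k1"]*(s@s))
    return s*f+[c["cx"],c["cy"]]
def crop(n,name,u0,v0,u1,v1):
    im=robot.snapshot(n)[v0:v1,u0:u1]; k=min(800/(u1-u0),600/(v1-v0))
    cv2.imwrite(f"pics/{name}.png",cv2.resize(im,None,fx=k,fy=k,interpolation=cv2.INTER_CUBIC)); print(name,"scale",k)
E
python3 - <<'E'
from h import *
np.set_printoptions(precision=3,suppress=True)
for n in("top","side"):
    print(n,robot.get_calibration(n)); crop(n,n+"0",0,0,512,384)
print(robot.get_obs())
E
```

```text
top {'vfov': 44.60577531959885, 'cx': 256.2295336332491, 'cy': 188.40917117676295, 'k1': -0.17394442849282668, 'T': array([[-0.012, -0.996,  0.091,  0.46 ],
       [-1.   ,  0.014,  0.02 , -0.106],
       [-0.021, -0.09 , -0.996,  1.383],
       [ 0.   ,  0.   ,  0.   ,  1.   ]])}
top0 scale 1.5625
side {'vfov': 43.20963733269065, 'cx': 255.28192587139253, 'cy': 195.87756437073375, 'k1': -0.14795042374600711, 'T': array([[-0.909, -0.225,  0.351,  0.087],
       [-0.417,  0.51 , -0.752,  0.911],
       [-0.01 , -0.83 , -0.558,  0.813],
       [ 0.   ,  0.   ,  0.   ,  1.   ]])}
side0 scale 1.5625
{'time': 0.1, 'joint_positions': array([-1.422,  0.088,  1.372, -0.   ,  1.684, -0.103]), 'qvel': array([ 0.001, -0.002, -0.004,  0.001,  0.001,  0.001]), 'joint_torque': array([  0.002, -34.125, -30.33 ,   0.072,   0.03 ,  -0.   ]), 'tool_pos': array([ 0.137, -0.532,  0.185]), 'ee_rot': array([-3.14 , -0.   ,  0.252]), 'wrist_force': array([-0.174, -0.013, -0.361]), 'wrist_torque': array([ 0.007, -0.001,  0.002]), 'finger_force': 0.0, 'width': 0.09416357478344577}
```

View pics/top0.png

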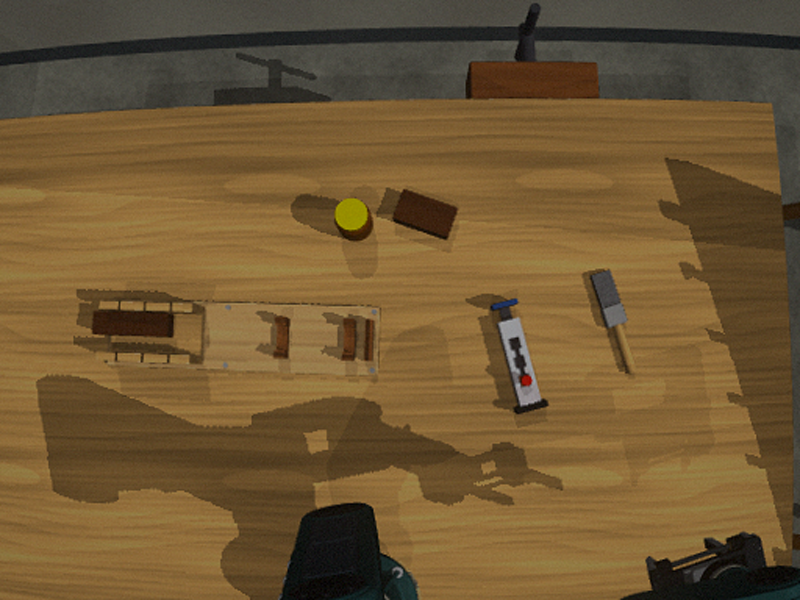

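View pics/side0.png

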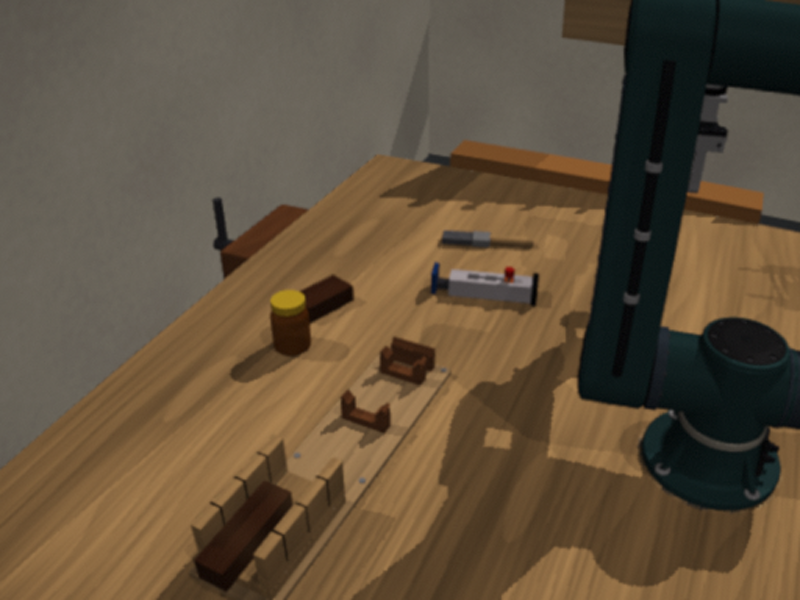

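The top view shows the bar with its plate at (505,303), flange at (530,406) and button at (526,381). The saddles are at (281,337) and (349,339), the end block is at (370,340), and the mitre box is on the left. I'll enlarge both areas.

```bash
python3 - <<'E'
from h import *
a=robot.snapshot("top")
def en(u0,v0,u1,v1,w):
    return cv2.resize(a[v0:v1,u0:u1],None,fx=w,fy=w,interpolation=cv2.INTER_CUBIC)
c1=en(300,180,370,270,6); c2=en(120,185,250,245,6)
cv2.imwrite("pics/bar.png",c1); cv2.imwrite("pics/crad.png",c2)
E
```

```text
(no output)
```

View pics/bar.png

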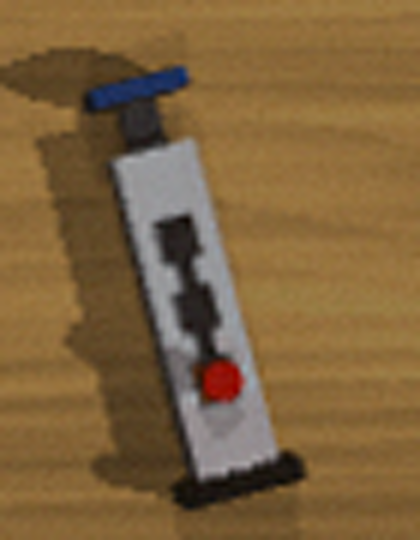

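View pics/crad.png

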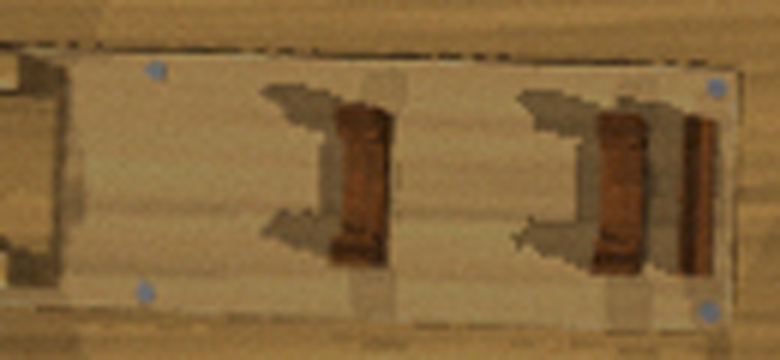

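The bar crop shows the tube's top corners at (111,163), (193,140), (195,482) and (280,458), the last hole at (179,240) and the middle hole at (197,309). The cradle crop shows screws at (155,70), (716,87), (145,292) and (708,311), with cheek outer edges at rows 104/265 (front saddle) and 114/272 (rear).

```bash
python3 - <<'E'
from h import *
np.set_printoptions(precision=4,suppress=True)
B=lambda u,v,z:px2w("top",300+(u-2.5)/6,180+(v-2.5)/6,z)
C=lambda u,v,z:px2w("top",120+(u-2.5)/6,185+(v-2.5)/6,z)
fl,fr,rl,rr=[B(*p,.036) for p in((111,163),(193,140),(195,482),(280,458))]
print("W",np.linalg.norm(fl-fr),np.linalg.norm(rl-rr),"L",np.linalg.norm(fl-rl),np.linalg.norm(fr-rr))
f=(fl+fr)/2; r=(rl+rr)/2; d=(f-r)/np.linalg.norm(f-r)
print("mid",(f+r)/2,"yaw",np.degrees(np.arctan2(d[1],d[0])),"grip",(f+r)/2+.012*d)
h=B(179,240,.036);m=B(197,309,.036);print("hole->grip",h-.023*d, m+.012*d, np.linalg.norm(h-m))
b=B(222,381,.036+.025);print("button->grip",b+.047*d)
p=B(137,90,.046);print("plate",p-(.103-.005)*d)
fg=B(240,479,.040);print("flange",fg+.098*d)
for z in(.010,.012):
    s=[C(*q,z) for q in((155,70),(716,87),(145,292),(708,311))]
    e=((s[1]+s[3])-(s[0]+s[2]))/2; print("screws",s,"yaw back",np.degrees(np.arctan2(-e[1],-e[0])),"mid",sum(s)/4)
for n,a,bb in(("front saddle",(336,388),(331,385)),("rear",(600,642),(594,640))):
    va,vb=((104,265) if n[0]=="f" else (114,272))
    print(n,[C(u,v,.058) for u,v in((a[0],va),(a[1],va),(bb[0],vb),(bb[1],vb))])
print("block",C(684,116,.056),C(716,116,.056),C(680,272,.056),C(712,272,.056))
E
```

```text
W 0.04121374020297556 0.04251070008249357 L 0.15775035069616208 0.15791327790502965
mid [ 0.456  -0.2952  0.036 ] yaw 13.938726509052032 grip [ 0.4677 -0.2923  0.036 ]
hole->grip [ 0.4676 -0.2938  0.036 ] [ 0.4684 -0.2933  0.036 ] 0.03413142105951578
button->grip [ 0.4684 -0.2925  0.061 ]
plate [ 0.4665 -0.292   0.046 ]
flange [ 0.4705 -0.2911  0.04  ]
screws [array([0.5663, 0.2532, 0.01  ]), array([ 0.5544, -0.0267,  0.01  ]), array([0.456 , 0.2578, 0.01  ]), array([ 0.4449, -0.0218,  0.01  ])] yaw back 87.64170904648901 mid [0.5054 0.1156 0.01  ]
screws [array([0.5661, 0.2527, 0.012 ]), array([ 0.5543, -0.0269,  0.012 ]), array([0.456 , 0.2572, 0.012 ]), array([ 0.4449, -0.0219,  0.012 ])] yaw back 87.641709046489 mid [0.5053 0.1153 0.012 ]
front saddle [array([0.5452, 0.1522, 0.058 ]), array([0.5449, 0.1271, 0.058 ]), array([0.4686, 0.1546, 0.058 ]), array([0.4684, 0.1286, 0.058 ])]
rear [array([0.539 , 0.0257, 0.058 ]), array([0.5387, 0.0057, 0.058 ]), array([0.4643, 0.029 , 0.058 ]), array([0.4641, 0.0072, 0.058 ])]
block [ 0.5377 -0.0141  0.056 ] [ 0.5375 -0.0293  0.056 ] [ 0.4639 -0.0116  0.056 ] [ 0.4637 -0.0267  0.056 ]
```

```bash
cat >> h.py <<'E'
def delta(p,yawdeg=None):
    o=robot.get_obs(); y=o["ee_rot"][2]; d=np.array(p)-o["tool_pos"]; c,s=np.cos(y),np.sin(y)
    print("t",o["time"],"tcp",o["tool_pos"].round(4),"rpy",np.degrees(o["ee_rot"]).round(2),"w",round(o["width"],4),"F",o["wrist_force"].round(2))
    print("mm",(1e3*np.array([c*d[0]+s*d[1],s*d[0]-c*d[1],-d[2]])).round(1),"twist",None if yawdeg is None else round((np.degrees(y)-yawdeg+180)%360-180,2))
E
python3 -c "
from h import *
delta([.468,-.2925,.1],13.9)"
```

```text
t 0.15 tcp [ 0.1369 -0.5322  0.1848] rpy [-1.799e+02 -1.000e-02  1.443e+01] w 0.0939 F [-0.02  0.12  0.39]
mm [ 380.4 -149.7   84.8] twist 0.53
```

Call:
carry_out --increments '[[0,[42,-17,-2],0],[0,[42,-17,0],0],[0,[42,-17,0],0],[0,[42,-17,0],0],[0,[42,-17,0],0],[0,[42,-17,10],0],[0,[42,-17,20],0],[0,[42,-17,25],0]]'

```text
time: 0.95
tool_pos: [0.4292, -0.3172, 0.1339]
ee_rot: [3.139, -0.001, 0.252]
wrist_force: [-0.1, -1.4, 0.9]
width: 0.0938
finger_force: 0.0
```

```bash
python3 -c "
from h import *
delta([.468,-.2925,.1],13.9)"
```

```text
t 0.95 tcp [ 0.4292 -0.3172  0.1339] rpy [ 1.7986e+02 -8.0000e-02  1.4440e+01] w 0.0938 F [-0.1  -1.35  0.92]
mm [ 43.8 -14.3  33.9] twist 0.54
```

Call:
carry_out --increments '[[0,[20,-7,17],0.5],[0,[20,-7,14],0],[0,[0,0,0],0],[0,[0,0,0],0]]'

```text
time: 1.35
tool_pos: [0.4623, -0.2946, 0.1021]
ee_rot: [-3.141, 0.001, 0.244]
wrist_force: [-0.2, 0.1, 0.4]
width: 0.0936
finger_force: 0.0
```

```bash
python3 -c "
from h import *
delta([.468,-.2925,.019],13.9)"
```

```text
t 1.35 tcp [ 0.4623 -0.2946  0.1021] rpy [-1.7996e+02  8.0000e-02  1.3980e+01] w 0.0936 F [-0.2   0.06  0.41]
mm [ 6.1 -0.7 83.1] twist 0.08
```

Call:
carry_out --increments '[[0,[6,0,20],0],[0,[0,-0.5,30],0],[0,[0,0,25],0],[0,[0,0,8],0],[0,[0,0,0],0],[0,[0,0,0],0]]'

```text
time: 1.95
tool_pos: [0.469, -0.2942, 0.0214]
ee_rot: [3.139, -0.002, 0.242]
wrist_force: [-0.1, 0.2, -0.2]
width: 0.094
finger_force: 0.0
```

Call:
carry_out --increments '[[160,[0,0,0],0],[160,[0,0,0],0],[160,[0,0,0],0],[160,[0,0,0],0],[160,[0,0,0],0],[160,[0,0,0],0]]'

```text
time: 2.55
tool_pos: [0.4684, -0.2928, 0.0195]
ee_rot: [3.142, 0.0, 0.243]
wrist_force: [-0.4, 0.0, 0.8]
width: 0.0495
finger_force: 0.0
```

Call:
carry_out --increments '[[255,[0,0,0],0],[255,[0,0,0],0],[255,[0,0,0],0],[255,[0,0,0],0],[255,[0,0,-4],0],[255,[0,0,-10],0],[255,[0,0,0],0],[255,[0,0,0],0]]'

```text
time: 3.35
tool_pos: [0.4689, -0.2933, 0.0344]
ee_rot: [3.14, -0.001, 0.243]
wrist_force: [0.2, -0.1, 0.7]
width: 0.0003
finger_force: 0.0
```

The fingers shut on nothing, so I'll look.

```bash
python3 - <<'E'
from h import *
t=robot.snapshot("top")[150:290,250:420]; s=robot.snapshot("side")[130:230,250:390]
k=cv2.resize(t,(486,400),interpolation=cv2.INTER_CUBIC); l=cv2.resize(s,(310,222),interpolation=cv2.INTER_CUBIC)
o=np.zeros((400,796,3),np.uint8);o[:,:486]=k;o[:222,486:]=l;cv2.imwrite("pics/g1.png",o)
print(w2px("side",[.468,-.2925,.03]))
E
```

```text
[308.82800014 179.5178602 ]
```

View pics/g1.png

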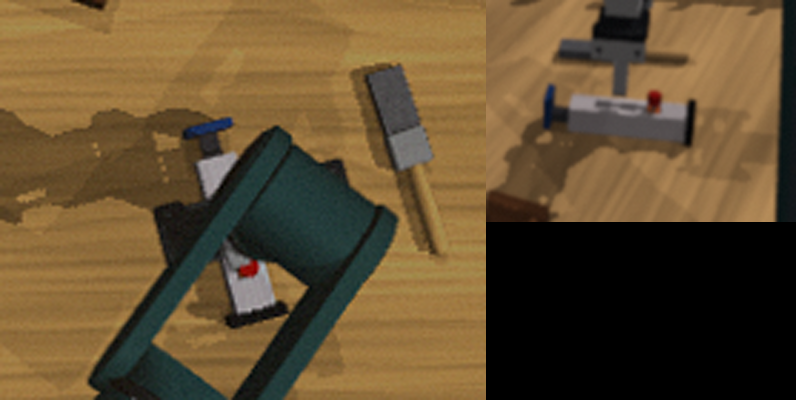

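```bash
python3 - <<'E'
from h import *
crop("side","g2",265,120,365,195)
o=robot.get_obs();print(o)
for p in([0,0,-.014],[0,.06,-.014],[0,-.06,-.014],[0,0,.1]):print(w2px("side",o["tool_pos"]+p))
E
```

```text
g2 scale 8.0
{'time': 3.5, 'joint_positions': array([-6.61431826e-01,  1.71805817e-01,  1.58448741e+00, -5.78293723e-05,
        1.38551169e+00,  6.66315159e-01]), 'qvel': array([ 0.0001108 ,  0.00183148,  0.00386132, -0.00243432,  0.0013219 ,
       -0.00079953]), 'joint_torque': array([-6.05850892e-04, -3.57458031e+01, -2.83764392e+01,  6.71419152e-02,
       -3.89348378e-02,  1.41376554e-04]), 'tool_pos': array([ 0.46824229, -0.29278124,  0.03340163]), 'ee_rot': array([-3.14146092e+00,  1.75879052e-04,  2.43060013e-01]), 'wrist_force': array([-0.39033742, -0.41552688, -0.22211269]), 'wrist_torque': array([ 0.04173719, -0.0106461 ,  0.00146512]), 'finger_force': 0.0, 'width': 0.0006558036359510238}
[308.60716591 182.39295047]
[301.87899632 192.28028849]
[314.92117367 173.10344609]
[310.54603722 149.57091483]
```

View pics/g2.png

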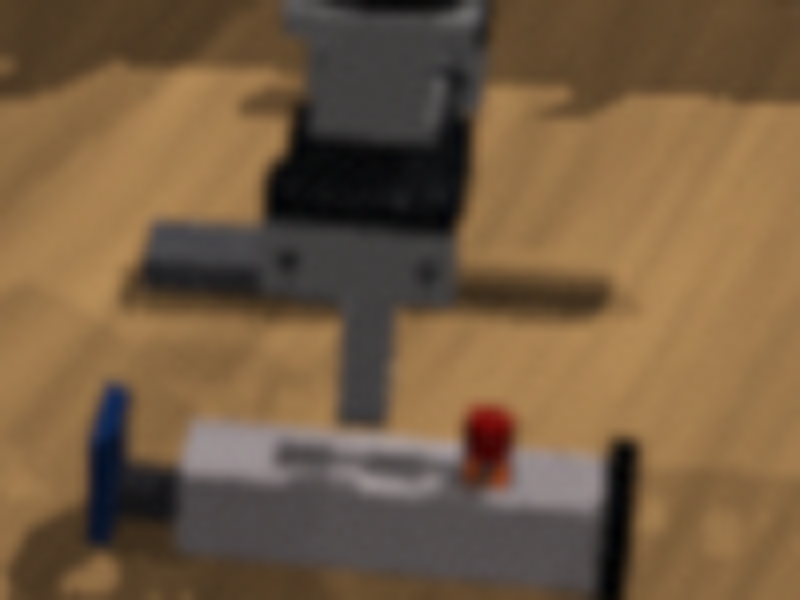

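The bar hasn't moved. The closed finger ends at crop (365,422), just over the bar's top face, so the tips seem higher than the reported pose says. I'll check the tip length.

```bash
python3 - <<'E'
from h import *
print([a for a in dir(robot) if a[0]!="_"],robot.tcp_to_tips)
# pixel gap: where would tips be if directly above bar grip
for z in(.02,.04,.05,.055,.06,.12,.14,.16):print(z,(w2px("side",[.468,-.2925,z])-[265,120])*8)
E
```

```text
['IKError', 'close_job', 'get_calibration', 'get_obs', 'snapshot', 'tcp_to_tips'] 0.014
0.02 [349.29042657 498.31817548]
0.04 [351.96327138 453.80369652]
0.05 [353.30821052 431.29947092]
0.055 [353.98279682 419.98510978]
0.06 [354.6587891  408.62905929]
0.12 [362.87870562 269.05320687]
0.14 [365.66201348 221.14747404]
0.16 [368.46630295 172.53697683]
```

Call:
carry_out --increments '[[255,[0,0,-25],0],[0,[0,0,0],0],[0,[0,0,0],0],[0,[0,0,0],0],[0,[0,0,0],0],[0,[0,0,0],0],[0,[0,0,0],0],[0,[0,0,0],0]]'

```text
time: 4.3
tool_pos: [0.4682, -0.2928, 0.0582]
ee_rot: [-3.141, 0.0, 0.243]
wrist_force: [0.2, 0.1, -0.2]
width: 0.053
finger_force: 0.0
```

Call:
carry_out --increments '[[0,[0,0,0],0],[0,[0,0,0],0],[0,[0,0,0],0],[0,[0,0,0],0],[0,[0,0,0],0]]'

```text
time: 4.8
tool_pos: [0.4684, -0.2929, 0.0585]
ee_rot: [3.141, -0.0, 0.243]
wrist_force: [1.1, 0.4, 0.3]
width: 0.0925
finger_force: 0.0
```

```bash
python3 - <<'E'
from h import *
crop("side","g3",255,110,375,200)
o=robot.get_obs();p=o["tool_pos"];print(p,o["width"],robot.tcp_to_tips)
y=o["ee_rot"][2]; d=np.array([np.sin(y),-np.cos(y),0])
k=800/120
for s in(-1,1):
  for dz in(-.014,.02):print(s,dz,(w2px("side",p+s*.053*d+[0,0,dz])-[255,110])*k)
E
```

```text
g3 scale 6.666666666666667
[ 0.46837301 -0.29288447  0.05854464] 0.09338888329024944 0.014
-1 -0.014 [348.61820984 497.5244332 ]
-1 0.02 [352.45830115 431.78466851]
1 -0.014 [370.65598136 377.56614884]
1 0.02 [374.46541621 314.23255029]
```

View pics/g3.png

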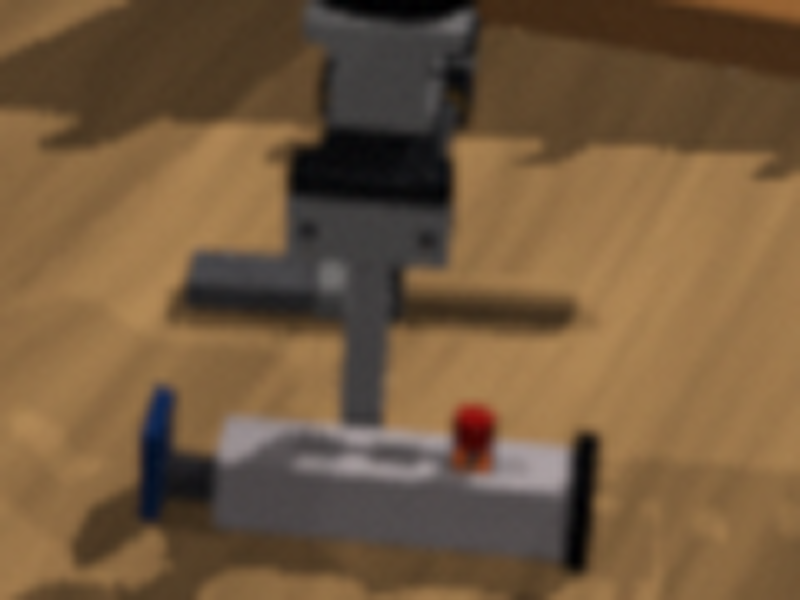

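```bash
python3 - <<'E'
from h import *
y=.243; X=np.array([np.cos(y),np.sin(y),0]); Y=np.array([np.sin(y),-np.cos(y),0]); p=np.array([.4682,-.2928,.0334])
for zz in(0,.034):
  for z in(.083,.12):
    print(zz,z,[((w2px("top",p+a*.0375*X-.0885*Y+[0,0,z+zz])-[250,150])/.35).round() for a in(1,-1)])
q=np.array([.4684,-.2929,.0585])
for zz in(0,.034): print([((w2px("side",q+a*.0375*X-.0885*Y+[0,0,.083+zz])-[255,110])*6.667).round() for a in(1,-1)])
E
```

```text
0 0.083 [array([143., 205.]), array([164., 282.])]
0 0.12 [array([146., 204.]), array([167., 284.])]
0.034 0.083 [array([146., 204.]), array([167., 283.])]
0.034 0.12 [array([149., 204.]), array([171., 285.])]
[array([262., 339.]), array([442., 354.])]
[array([265., 267.]), array([447., 282.])]
```

The top view puts the hand over the bar in plan, while the side view shows the whole hand about 35 mm higher than reported. So the reported z seems biased. I'll go down in steps and watch the force.

Call:
carry_out --increments '[[0,[0,0,20],0],[0,[0,0,20],0],[0,[0,0,10],0],[0,[0,0,5],0],[0,[0,0,5],0],[0,[0,0,0],0],[0,[0,0,0],0]]'

```text
time: 5.55
tool_pos: [0.4689, -0.2933, -0.0007]
ee_rot: [3.14, -0.001, 0.243]
wrist_force: [0.5, -0.9, 0.2]
width: 0.0938
finger_force: 0.0
```

Call:
carry_out --increments '[[0,[0,0,5],0],[0,[0,0,0],0],[0,[0,0,0],0]]'

```text
time: 5.85
tool_pos: [0.4683, -0.2929, -0.0065]
ee_rot: [3.142, 0.0, 0.243]
wrist_force: [0.4, -0.2, 0.1]
width: 0.0937
finger_force: 0.0
```

No contact with the tips reported 20 mm under the bench, which confirms the bias. I'll feel for the bench.

Call:
carry_out --increments '[[0,[0,0,5],0],[0,[0,0,2],0],[0,[0,0,0],0],[0,[0,0,0],0]]'

```text
time: 6.25
tool_pos: [0.4683, -0.2928, -0.0136]
ee_rot: [-3.141, 0.0, 0.243]
wrist_force: [-0.0, -0.6, 0.3]
width: 0.0937
finger_force: 0.0
```

Call:
carry_out --increments '[[0,[0,0,2],0],[0,[0,0,0],0],[0,[0,0,0],0]]'

```text
time: 6.55
tool_pos: [0.4684, -0.2929, -0.0155]
ee_rot: [3.142, 0.0, 0.243]
wrist_force: [0.1, -0.5, -0.0]
width: 0.0942
finger_force: 0.0
```

Call:
carry_out --increments '[[0,[0,0,2],0],[0,[0,0,0],0],[0,[0,0,0],0]]'

```text
time: 6.85
tool_pos: [0.4683, -0.2928, -0.0176]
ee_rot: [-3.142, 0.0, 0.243]
wrist_force: [-0.4, -0.8, 1.1]
width: 0.094
finger_force: 0.0
```

Call:
carry_out --increments '[[255,[0,0,0],0],[255,[0,0,0],0],[255,[0,0,0],0],[255,[0,0,0],0],[255,[0,0,0],0],[255,[0,0,0],0],[255,[0,0,0],0],[255,[0,0,0],0]]'

```text
time: 7.65
tool_pos: [0.4685, -0.2931, -0.0174]
ee_rot: [3.141, -0.0, 0.243]
wrist_force: [0.1, -1.0, -0.5]
width: 0.0403
finger_force: 30.0
```

Call:
carry_out --increments '[[255,[0,0,0],0],[255,[0,0,0],0],[255,[0,0,0],0]]'

```text
time: 7.95
tool_pos: [0.4685, -0.2931, -0.0174]
ee_rot: [3.141, -0.0, 0.243]
wrist_force: [-0.5, -0.9, -0.6]
width: 0.0401
finger_force: 30.0
```

Call:
carry_out --increments '[[255,[0,0,-5],0],[255,[0,0,-15],0],[255,[0,0,-30],0],[255,[0,0,-30],0],[255,[0,0,-20],0],[255,[0,0,0],0],[255,[0,0,0],0]]'

```text
time: 8.65
tool_pos: [0.4682, -0.2926, 0.0825]
ee_rot: [-3.141, 0.0, 0.243]
wrist_force: [0.0, -1.0, -5.8]
width: 0.0397
finger_force: 30.0
```

```bash
python3 - <<'E'
from h import *
delta([.5046,.0953,.1],87.6)
print(robot.get_obs()["finger_force"])
# colour centroids
for n in("top","side"):
    im=robot.snapshot(n); h=cv2.cvtColor(im,cv2.COLOR_BGR2HSV)
    for nm,lo,hi in(("blue",(105,150,40),(125,255,255)),("red",(0,200,110),(6,255,255))):
        m=cv2.inRange(h,lo,hi); k,l,s,c=cv2.connectedComponentsWithStats(m); i=1+np.argsort(-s[1:,4])[:2]
        print(n,nm,[(c[j].round(1),s[j,4]) for j in i])
E
```

```text
t 8.65 tcp [ 0.4682 -0.2926  0.0825] rpy [-179.99    0.     13.93] w 0.0397 F [ 0.02 -0.96 -5.83]
mm [ 128.8 -367.7  -17.5] twist -73.67
29.999974966049194
top blue [(array([326.9, 191.3]), np.int32(53))]
top red [(array([342.2, 244.6]), np.int32(28))]
side blue [(array([278.8, 144.9]), np.int32(13))]
side red [(array([328.4, 142.8]), np.int32(5))]
```

```bash
python3 - <<'E'
from h import *
d=np.array([np.cos(.243),np.sin(.243),0])
print(px2w("top",326.9,191.3,.144)-.098*d, px2w("top",342.2,244.6,.161)+.047*d)
n=12; D=np.array([.5046+.4e-3-.4685,.0953+.2926])*1e3/n; y=np.radians(13.93); t=np.radians(73.67/n)
for i in range(n):
    a=y+i*t; print([round(D[0]*np.cos(a)+D[1]*np.sin(a),1),round(D[0]*np.sin(a)-D[1]*np.cos(a),1)],-73.67/n)
E
```

```text
[ 0.46762575 -0.29226628  0.144     ] [ 0.46700133 -0.29218349  0.161     ]
[np.float64(10.7), np.float64(-30.6)] -6.139166666666667
[np.float64(13.9), np.float64(-29.3)] -6.139166666666667
[np.float64(17.0), np.float64(-27.7)] -6.139166666666667
[np.float64(19.9), np.float64(-25.7)] -6.139166666666667
[np.float64(22.5), np.float64(-23.4)] -6.139166666666667
[np.float64(24.9), np.float64(-20.9)] -6.139166666666667
[np.float64(27.0), np.float64(-18.1)] -6.139166666666667
[np.float64(28.7), np.float64(-15.1)] -6.139166666666667
[np.float64(30.2), np.float64(-11.9)] -6.139166666666667
[np.float64(31.3), np.float64(-8.6)] -6.139166666666667
[np.float64(32.0), np.float64(-5.2)] -6.139166666666667
[np.float64(32.4), np.float64(-1.8)] -6.139166666666667
```

Call:
carry_out --increments '[[255,[10.7,-30.6,-10],-6.14],[255,[13.9,-29.3,-10],-6.14],[255,[17,-27.7,0],-6.14],[255,[19.9,-25.7,0],-6.14],[255,[22.5,-23.4,0],-6.14],[255,[24.9,-20.9,0],-6.14],[255,[27,-18.1,0],-6.14],[255,[28.7,-15.1,0],-6.14]]'

```text
time: 9.55
tool_pos: [0.4912, -0.0327, 0.1004]
ee_rot: [-3.138, 0.001, 1.105]
wrist_force: [0.8, 0.1, -5.5]
width: 0.04
finger_force: 30.0
```

Call:
carry_out --increments '[[255,[30.2,-11.9,0],-6.14],[255,[31.3,-8.6,0],-6.14],[255,[32,-5.2,0],-6.14],[255,[32.4,-1.8,0],-6.14],[255,[0,0,0],0],[255,[0,0,0],0],[255,[0,0,0],0]]'

```text
time: 10.25
tool_pos: [0.5041, 0.0942, 0.1012]
ee_rot: [-3.139, 0.001, 1.528]
wrist_force: [-0.4, -0.6, -5.2]
width: 0.0396
finger_force: 30.0
```

```bash
cat >> h.py <<'E'
def blobs(zb,off=0):
    "zb: underside of bar"
    im=robot.snapshot("top"); h=cv2.cvtColor(im,cv2.COLOR_BGR2HSV); out={}
    for nm,lo,hi,z in(("blue",(105,150,40),(125,255,255),.044),("red",(0,200,110),(6,255,255),.061)):
        m=cv2.inRange(h,lo,hi); k,l,s,c=cv2.connectedComponentsWithStats(m); j=1+np.argmax(s[1:,4]); print(nm,c[j].round(1),s[j,4],px2w("top",*c[j],z+zb).round(4)); out[nm]=px2w("top",*c[j],z+zb)
    d=out["blue"]-out["red"]; d[2]=0;print("sep",np.linalg.norm(d),"yaw",np.degrees(np.arctan2(d[1],d[0])))
    d/=np.linalg.norm(d); print("grip",out["blue"]-.098*d,out["red"]+.047*d)
E
python3 - <<'E'
from h import *
delta([.5046,.0953,.0086],87.6)
blobs(.12)
crop("side","c1",140,130,300,250)
E
```

```text
t 10.25 tcp [0.5041 0.0942 0.1012] rpy [-1.7986e+02  6.0000e-02  8.7550e+01] w 0.0396 F [-0.4  -0.57 -5.18]
mm [ 1.1  0.5 92.6] twist -0.05Traceback (most recent call last):
  File "<stdin>", line 3, in <module>
  File "h.py", line 25, in blobs
    m=cv2.inRange(h,lo,hi); k,l,s,c=cv2.connectedComponentsWithStats(m); j=1+np.argmax(s[1:,4]); print(nm,c[j].round(1),s[j,4],px2w("top",*c[j],z+zb).round(4)); out[nm]=px2w("top",*c[j],z+zb)
                                                                             ~~~~~~~~~^^^^^^^^^
    return _wrapfunc(a, 'argmax', axis=axis, out=out, **kwds)
    return bound(*args, **kwds)
ValueError: attempt to get argmax of an empty sequence
```

Call:
carry_out --increments '[[255,[1,0.5,20],0],[255,[0,0,20],0],[255,[0,0,8],0],[255,[0,0,0],0],[255,[0,0,0],0]]'

```text
time: 10.8
tool_pos: [0.5059, 0.0955, 0.0551]
ee_rot: [3.141, 0.0, 1.528]
wrist_force: [-0.6, -0.2, -5.3]
width: 0.0396
finger_force: 30.0
```

```bash
python3 - <<'E'
from h import *
delta([.5046,.0953,.0086],87.6)
t=robot.snapshot("top")[180:255,110:260]; s=robot.snapshot("side")[200:290,185:305]
o=np.vstack([cv2.resize(t,(600,300),interpolation=cv2.INTER_CUBIC),cv2.resize(s[:60],(600,300),interpolation=cv2.INTER_CUBIC)]);cv2.imwrite("pics/c1.png",o)
E
```

```text
t 10.8 tcp [0.5059 0.0955 0.0551] rpy [179.95   0.    87.55] w 0.0396 F [-0.59 -0.21 -5.29]
mm [-0.2 -1.3 46.5] twist -0.05
```

View pics/c1.png

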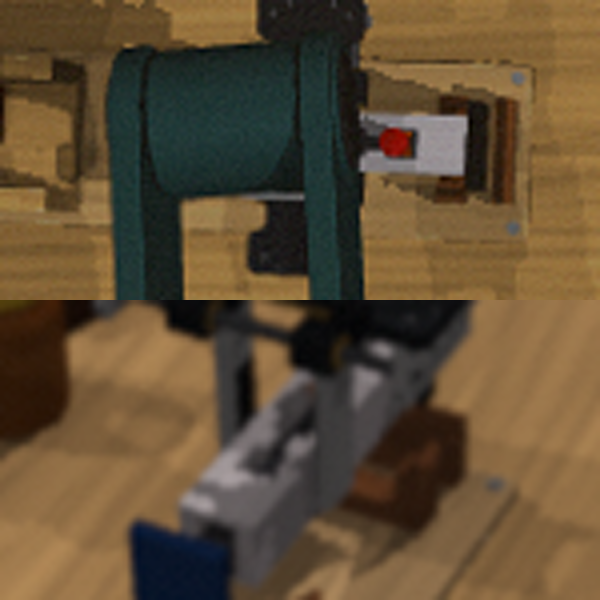

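The top part shows the button at (396,143), the tube's rear end at column 467 (rows 114–177), the flange at (468–487, 102–192) and the end block starting at column 497. The bar hangs over the saddles with the plate towards the mitre box.

```bash
python3 - <<'E'
from h import *
C=lambda u,v,z:px2w("top",110+(u-1.5)/4,180+(v-1.5)/4,z).round(4)
zb=.0725; d=np.array([.0419,.9991,0])
print("button->grip",C(396,143,zb+.061)+.047*d)
print("tube rear mid->grip",(C(467,114,zb+.036)+C(467,177,zb+.036))/2+.092*d, C(467,114,zb+.036)-C(467,177,zb+.036))
print("flange->grip",(C(477,102,zb+.04)+C(479,192,zb+.04))/2+.098*d)
print("tube line at u=365",(C(365,112,zb+.036)+C(365,171,zb+.036))/2)
print("block",C(497,97,.056),C(495,203,.056))
E
```

```text
button->grip [0.5051693 0.0948577 0.1335   ]
tube rear mid->grip [0.5056548 0.0941672 0.1085   ] [ 0.043  -0.0003  0.    ]
flange->grip [0.5047062 0.0923618 0.1125   ]
tube line at u=365 [0.5053 0.0723 0.1085]
block [ 0.5378 -0.0149  0.056 ] [ 0.4626 -0.0129  0.056 ]
```

Call:
carry_out --increments '[[255,[0,-0.8,8],0],[255,[0,0,10],0],[255,[0,0,10],0],[255,[0,0,8],0],[255,[0,0,4],0],[255,[0,0,0],0],[255,[0,0,0],0]]'

```text
time: 11.6
tool_pos: [0.5048, 0.096, 0.0146]
ee_rot: [3.141, 0.0, 1.529]
wrist_force: [-0.0, 0.5, -4.5]
width: 0.0396
finger_force: 30.0
```

Call:
carry_out --increments '[[255,[0,0,3],0],[255,[0,0,2],0],[255,[0,0,0],0],[255,[0,0,0],0]]'

```text
time: 12.0
tool_pos: [0.5047, 0.096, 0.0095]
ee_rot: [3.142, 0.0, 1.529]
wrist_force: [-0.1, 0.4, -4.6]
width: 0.0396
finger_force: 30.0
```

Call:
carry_out --increments '[[255,[0,0,1],0],[255,[0,0,0],0],[255,[0,0,0],0]]'

```text
time: 12.3
tool_pos: [0.5047, 0.096, 0.0085]
ee_rot: [3.141, 0.0, 1.529]
wrist_force: [-0.7, -0.3, -5.2]
width: 0.0396
finger_force: 30.0
```

Call:
carry_out --increments '[[255,[0,0,0.7],0],[255,[0,0,0],0],[255,[0,0,0],0]]'

```text
time: 12.6
tool_pos: [0.5047, 0.096, 0.0085]
ee_rot: [3.141, 0.0, 1.529]
wrist_force: [-2.6, -0.7, 1.7]
width: 0.04
finger_force: 30.0
```

Call:
carry_out --increments '[[60,[0,0,0],0],[60,[0,0,0],0],[60,[0,0,0],0],[60,[0,0,0],0],[60,[0,0,0],0]]'

```text
time: 13.1
tool_pos: [0.5048, 0.096, 0.0079]
ee_rot: [3.141, 0.0, 1.529]
wrist_force: [0.7, 0.0, 0.0]
width: 0.0714
finger_force: 0.0
```

Call:
carry_out --increments '[[60,[0,0,-20],0],[60,[0,0,-30],0],[60,[0,0,-40],0],[60,[0,0,0],0],[60,[0,0,0],0]]'

```text
time: 13.6
tool_pos: [0.5055, 0.096, 0.099]
ee_rot: [3.139, -0.0, 1.529]
wrist_force: [-0.6, -0.1, -0.5]
width: 0.072
finger_force: 0.0
```

```bash
python3 - <<'E'
from h import *
d=np.array([.0419,.9991,0])
im=robot.snapshot("top"); h=cv2.cvtColor(im,cv2.COLOR_BGR2HSV); m=cv2.inRange(h,(0,200,110),(6,255,255)); k,l,s,c=cv2.connectedComponentsWithStats(m); j=1+np.argmax(s[1:,4])
b=px2w("top",*c[j],.026+.061); print(c[j],s[j,4],"button",b,"->grip",b+.047*d)
im=robot.snapshot("side"); h=cv2.cvtColor(im,cv2.COLOR_BGR2HSV); m=cv2.inRange(h,(0,170,90),(6,255,255)); k,l,s,c=cv2.connectedComponentsWithStats(m); j=1+np.argmax(s[1:,4])
print(c[j],s[j,4],"expect",w2px("side",b-[0,0,.008]))
delta([b[0],b[1],.09],87.6)
E
```

```text
[209.81818182 216.        ] 33 button [0.50300988 0.05025906 0.087     ] ->grip [0.50497918 0.09721676 0.087     ]
[250.47826087 224.26086957] 23 expect [250.47168528 226.6813011 ]
t 13.7 tcp [0.5037 0.0959 0.0964] rpy [-1.7987e+02  2.0000e-02  8.7600e+01] w 0.0717 F [ 0.05 -0.52 -0.8 ]
mm [-45.6   1.2   6.4] twist 0.0
```

Call:
carry_out --increments '[[60,[-25,0.5,0],0],[60,[-22,0,15],0],[60,[0,0,10],0],[60,[0,0,0],0],[60,[0,0,0],0],[60,[0,0,0],0]]'

```text
time: 14.3
tool_pos: [0.5034, 0.0497, 0.073]
ee_rot: [3.141, -0.0, 1.53]
wrist_force: [0.9, 0.2, 0.3]
width: 0.0719
finger_force: 0.0
```

```bash
python3 - <<'E'
from h import *
delta([.503,.049,.053],87.6)
crop("side","b1",200,180,300,255)
E
```

```text
t 14.3 tcp [0.5034 0.0497 0.073 ] rpy [ 1.7998e+02 -1.0000e-02  8.7660e+01] w 0.0719 F [0.89 0.21 0.32]
mm [-0.8 -0.4 20. ] twist 0.06
b1 scale 8.0
```

View pics/b1.png

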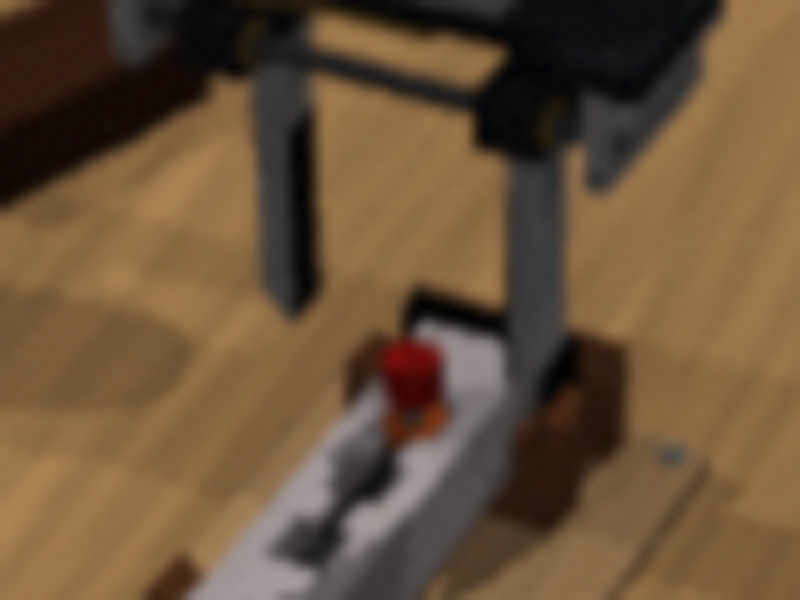

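The bar is in the cradle with the button up at (412,372). The finger tips are at about (288,308) and (535,395), straddling the cap.

```bash
python3 - <<'E'
from h import *
for z in(.085,.09,.095,.1): print(z,((w2px("side",[.5034,.0497,z])-[200,180])*8).round(),[((w2px("side",[.5034+s*.042,.0497-s*.0017,z])-[200,180])*8).round() for s in(1,-1)])
for z in(.087,.071): print(z,((w2px("side",[.503,.049,z])-[200,180])*8).round())
E
```

```text
0.085 [403. 357.] [array([284., 321.]), array([525., 394.])]
0.09 [403. 344.] [array([284., 308.]), array([525., 381.])]
0.095 [403. 331.] [array([283., 295.]), array([525., 368.])]
0.1 [402. 318.] [array([283., 282.]), array([525., 355.])]
0.087 [405. 351.]
0.071 [406. 392.]
```

Call:
carry_out --increments '[[60,[-0.5,-0.4,9],0],[60,[0,0,8],0],[60,[0,0,0],0],[60,[0,0,0],0]]'

```text
time: 14.75
tool_pos: [0.5023, 0.0486, 0.0552]
ee_rot: [-3.14, 0.0, 1.529]
wrist_force: [-1.1, -0.7, 0.6]
width: 0.072
finger_force: 0.0
```

Call:
carry_out --increments '[[255,[0,0,0],0],[255,[0,0,0],0],[255,[0,0,0],0],[255,[0,0,0],0],[255,[0,0,0],0],[255,[0,0,0],0],[255,[0,0,0],0],[255,[0,0,0],0]]'

```text
time: 15.55
tool_pos: [0.5028, 0.0485, 0.0558]
ee_rot: [3.142, 0.0, 1.529]
wrist_force: [-0.0, 0.1, -0.2]
width: 0.0189
finger_force: 30.0
```

Call:
carry_out --increments '[[255,[0,0,3],0],[255,[0,0,3],0],[255,[0,0,1],0],[255,[0,0,0],0],[255,[0,0,0],0]]'

```text
time: 16.05
tool_pos: [0.5028, 0.0485, 0.0492]
ee_rot: [3.141, 0.0, 1.529]
wrist_force: [-2.2, -0.1, 3.9]
width: 0.0188
finger_force: 30.0
```

Call:
carry_out --increments '[[255,[0,0,0.7],0],[255,[0,0,0],0],[255,[0,0,0],0]]'

```text
time: 16.35
tool_pos: [0.5028, 0.0485, 0.0486]
ee_rot: [3.141, 0.0, 1.529]
wrist_force: [-2.6, -0.1, 5.5]
width: 0.0194
finger_force: 30.0
```

Call:
carry_out --increments '[[255,[3,0,0],0],[255,[5,0,0],0],[255,[6,0,0],0],[255,[6,0,0],0],[255,[0,0,0],0],[255,[0,0,0],0]]'

```text
time: 16.95
tool_pos: [0.5037, 0.0689, 0.0486]
ee_rot: [3.141, -0.0, 1.529]
wrist_force: [-2.2, 0.2, 4.4]
width: 0.0187
finger_force: 30.0
```

Call:
carry_out --increments '[[255,[7,0,0],0],[255,[7,0,0],0],[255,[7,0,0],0],[255,[7,0,0],0],[255,[7,0,0],0],[255,[7,0,0],0],[255,[0,0,0],0],[255,[0,0,0],0]]'

```text
time: 17.75
tool_pos: [0.5055, 0.1112, 0.0486]
ee_rot: [3.141, -0.001, 1.529]
wrist_force: [-2.5, 1.3, 5.2]
width: 0.019
finger_force: 30.0
```

Call:
carry_out --increments '[[255,[2,0,0],0],[255,[2,0,0],0],[255,[2,0,0],0],[255,[0,0,0],0],[255,[0,0,0],0]]'

```text
time: 18.25
tool_pos: [0.5057, 0.1163, 0.0485]
ee_rot: [3.141, 0.0, 1.529]
wrist_force: [-2.2, -2.0, 6.0]
width: 0.0192
finger_force: 30.0
```

Call:
carry_out --increments '[[255,[2,0,0],0],[255,[0,0,0],0],[255,[0,0,0],0]]'

```text
time: 18.55
tool_pos: [0.5058, 0.118, 0.0485]
ee_rot: [3.141, 0.001, 1.529]
wrist_force: [-2.3, -1.8, 5.1]
width: 0.0192
finger_force: 30.0
```

Call:
carry_out --increments '[[255,[1.5,0,0],0],[255,[0,0,0],0],[255,[0,0,0],0]]'

```text
time: 18.85
tool_pos: [0.5058, 0.1181, 0.0485]
ee_rot: [3.141, 0.004, 1.529]
wrist_force: [-3.1, -5.1, 5.4]
width: 0.0189
finger_force: 30.0
```

The solid stop is felt. I'll back off about 2 mm and let the button up.

Call:
carry_out --increments '[[255,[-1.5,0,0],0],[255,[-1.6,0,0],0],[255,[0,0,0],0],[255,[0,0,0],0],[255,[0,0,-3],0],[255,[0,0,-4],0],[255,[0,0,0],0],[255,[0,0,0],0]]'

```text
time: 19.65
tool_pos: [0.5058, 0.1171, 0.055]
ee_rot: [3.141, -0.0, 1.529]
wrist_force: [0.4, 1.4, 2.4]
width: 0.0192
finger_force: 30.0
```

Call:
carry_out --increments '[[60,[0,0,0],0],[60,[0,0,0],0],[60,[0,0,0],0],[60,[0,0,0],0],[60,[0,0,0],0],[60,[0,0,0],0]]'

```text
time: 20.25
tool_pos: [0.5056, 0.1168, 0.055]
ee_rot: [-3.142, 0.0, 1.529]
wrist_force: [-0.5, 0.2, 0.5]
width: 0.0635
finger_force: 0.0
```

Call:
carry_out --increments '[[60,[0,0,-30],0],[60,[0,0,-40],0],[60,[0,0,-40],0],[60,[-40,0,0],0],[60,[-40,0,0],0],[60,[-40,0,0],0],[60,[0,0,0],0],[60,[0,0,0],0]]'

```text
time: 21.05
tool_pos: [0.5006, -0.0036, 0.1651]
ee_rot: [3.142, -0.001, 1.527]
wrist_force: [-0.8, -0.3, 0.1]
width: 0.072
finger_force: 0.0
```

```bash
python3 - <<'E'
from h import *
t=robot.snapshot("top"); s=robot.snapshot("side")
t=t[185:245,110:250]; s=s[200:280,150:290]
cv2.imwrite("pics/e1.png",np.vstack([cv2.resize(t,None,fx=4.25,fy=4.25,interpolation=cv2.INTER_CUBIC),cv2.resize(s,None,fx=4.25,fy=4.25,interpolation=cv2.INTER_CUBIC)]))
print(robot.get_obs()["time"],robot.get_obs()["width"])
d=np.array([.0419,.9991,0]);g=np.array([.505,.0955,.062])
for z in(.009,.025):print(((w2px("side",g+.023*d+[0,0,z])-[150,200])*4.25+[0,255]).round())
E
```

```text
21.15 0.07182234086049966
[371. 446.]
[370. 424.]
```

View pics/e1.png

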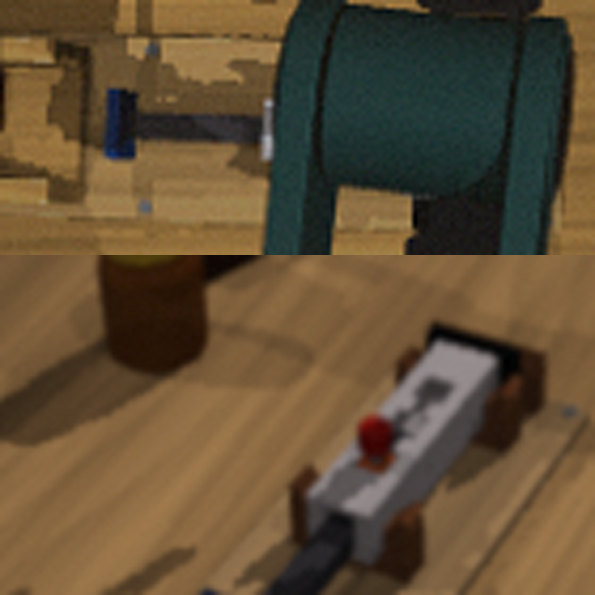

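The side view shows the button up in the last hole at (376,437), with the orange collar showing. The tube is seated in both saddles, the rod is fully out towards the mitre box, and the arm is clear.

```bash
python3 -c "
from h import *
p=px2w('top',110+107/4.25,185+124/4.25,.026+.046);print('slide est',(p[1]-.0955)/.999-.103)
print(robot.close_job())"
```

```text
slide est 0.0683295739804108
the job is handed in; nothing more can be done
None
```

The job is handed in: the length stop lies in the cradle with its blue plate towards the mitre box, and the button is up in the last hole (camera estimate 68 of 70 mm drawn out); the jar, offcut and brush were never touched, and the judge's verdict was not shown.

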